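# Feel out the release notch of a kit case

## Robot

A 6-joint arm with a two-finger parallel gripper is mounted at the origin on the work surface. World frame = base frame: x ahead of the robot, y to its left, z up, the work surface at z = 0. Lengths are in m, angles in rad, forces in N, time in s.
With the tool pointing down it reaches from about 0.425 to 0.925 m from the base axis. Payload 12.5 kg.
Tool frame: the origin (TCP) lies midway between the tips of the shut fingers; the grasp point (between the pads) lies 19 mm behind it; x points along the fingers, z is the direction in which the jaws open and shut, and the axes are right-handed (so a half turn about x gives the same grasp; the last joint's range is limited). The gripper opens to 85 mm and grips with 20 to 120 N. Pads are 22 mm wide; open, the fingers measure 114 mm over their backs; the gripper's body (76 mm by 85 mm) begins 54 mm behind the grasp point. The pads swing forward as they close: fully open they stand 13 mm farther back than shut.
Start: joints at [1.083, 0.491, 1.559, -0, 1.092, -0.106], TCP at [0.233, 0.58, 0.231] pointing down, gripper open.
Joint ranges: [-3.1, 3.1], [-0.84, 2.19], [0.05, 2.79], [-1.13, 4.28], [0.06, 2.93], [-2.69, 2.69]. Speed limits (rad/s): [2.22, 2.22, 2.79, 3.14, 3.14, 3.14].

## Interface

Orientations are given as a unit quaternion [w, x, y, z].
In Python, from workcell import sensors, snapshot, manip gives the robot as it stands.
- The arm moves only by the shell command python3 -m crank 'ROWS' [FORCE]. ROWS is JSON, a list of rows, each a list of 7 numbers: the turn, a rotation vector about the world's x, y, z in degrees, then the shift along the world's x, y, z in mm, then the closure in counts, from 0 (fully open) to 255 (shut). A call has 1 to 12 rows; each row shifts and turns the pose as measured when the row begins; what a row does not reach is not made up. A row lasts 1/12 s, in which the tool goes at most 41.7 mm and 7.16 degrees, less where a joint would pass 70% of its speed; a pose out of reach is approached as far as the arm can. A call is refused whole if a number of a shift passes 41.7 or a number of a turn 7.16, either way. A call with a gripper value outside its range is refused whole. The fingers move at their own pace and stop on an object; FORCE is the grip in N (left out, the last holds). Time passes only in rows, so rows that do not move let the fingers close. It gives the time, the measured TCP pose, the force and the opening at its end, in the units of the state.
- sensors.get_state(): the state, without advancing time (a new reading comes with each control period).
- snapshot(name): name is "scene" or "top"; returns a dict with "img" (384x512x3 uint8, red, green, blue), "mtx" (3x3 intrinsics, pixels), "R" (3x3) and "t" (3): a world point X has camera coordinates R X + t. Camera axes: x right, y down, z forward; pixel columns grow to the right and rows downward; lengths in m; the calibration is good to about 2 mm. A picture is of the moment at which its call begins. There is no depth.
- manip.close_job(): hands the job in, once; it reports no verdict.
The state is a dict: "t": time; "joint_positions": joint angles; "dq": joint speeds; "joint_torque": joint torques, N m; "tool_pos": TCP position; "ee_rot": TCP orientation; "wrist_force": force on the tool from outside, world axes, zero at the start; "wrist_torque": the same for the moment, N m; "grip_width": opening from 0.0 (shut) to 1.0 (fully open).
Only numpy, scipy, OpenCV 4.12 (cv2) and the standard library are available. Lean on these libraries where they do the work, as an engineer would, in place of code of your own. Each camera call takes 0.05 s, during which the arm holds its last target. There are 200 camera calls.

## Task

The lid of the white kit case is kept shut by a release key sunk in a notch somewhere along the grey bar that forms its front edge. Touch the top of the bar right beside the blue corner cap, slide a fingertip gently along the bar from there until it finds the notch, then press the key inside it all the way down so that the lid pops ajar and stays so, and move clear. Grasp and lift nothing, do not touch or pry the lid, and leave the loose things on and around the case where they are.

Things in the scene. Friction and masses are not known exactly. Their poses are not given: they have to be found in the camera images.
- kit_case: Fixed white case of plug-in blocks, 240 mm (x) by 390 mm (y), upright on the table. Origin: centre of its underside; its -x side, the front, faces the robot, turned up to 0.3 rad. A grey bar along its y axis forms the front edge: centre line at x = -108 mm, bare from y = +110 mm (blue corner cap) to -110 mm (black cap). Behind it a gutter 33 mm wide, floor 45 mm up, parts it from the lid.
- bar_mid (a point): middle of the grey bar's length (not the notch), on its centre line, at its flat top, 75 mm above the table. The bar is 20 mm wide and cushioned: it sinks 3 mm under about 8 N, then is rigid. Its notch is 48 mm long in y, square-ended, open to the front and back; its floor is the light grey top of the release key, 12 mm below the bar's top. Its centre is 90 to 170 mm from the bar's blue end; where is not reported.
- blue_end (a point): the end of the bare grey bar at the blue corner cap, on the bar's centre line, at its top; the case's y axis points from the bar into the cap. Caps stand 2 mm higher than the bar. Start the sweep within 30 mm of this point and run towards the case's -y.
- release_key (a joint): how far the release key is pressed in, in m: 0 up, 0.008 fully down against a hard stop. Stiff: it takes 5 to 9 N all the way, and stays where it is left (no return spring). The pressed key's top lies 20 mm below the bar's top.
- lid (a joint): opening angle of the case's lid in rad: 0 shut, 0.12 when the key is fully down; it is linked to the key and rises with it (15 rad per m of key travel), its front rim by about 22 mm
- lid_rim (a point): middle of the front rim of the lid, at its top (70 mm above the table when shut). The lid is a clear panel in a white frame, 184 mm (x) by 390 mm (y) by 12 mm, hinged along the back of the case; its front rim is 43 mm behind the centre line of the grey bar. Not to be touched.
- block_on_cap: yellow plug-in block 40 x 40 x 30 mm standing on the black corner cap of the case; origin under its centre; leave alone
- block_front: yellow plug-in block 40 x 40 x 30 mm on the table a little in front of the case (robot side); origin under its centre; leave alone
- block_side: yellow plug-in block 40 x 40 x 30 mm on the table at the robot's left; origin under its centre; leave alone
- meter: orange hand meter 140 x 75 x 32 mm lying on the table at the right; origin under its centre; leave alone
- screwdriver: screwdriver about 170 mm long lying on the table at the left; leave alone
- parts_tray: small empty white tray 130 x 100 x 35 mm on the table at the left; origin under its centre; leave alone
- spool: red spool 44 mm across, 36 mm tall, standing on the table at the right; origin under its centre; leave alone

How it is judged:
On the way, in this order (a step that is already met when the one before it is completed fails the run):
1. a fingertip touches the bar beside the blue cap (within about 30 mm of its end), key still up (contact force between the fingers and kit_case above 0.5 N and value of joint release_key below 0.001 m and x of the grasp point in the frame of kit_case between -0.14 and -0.075 m and y of the grasp point in the frame of kit_case between 0.075 and 0.125 m).
2. the fingertip touches the bar again 42 to 75 mm from the blue cap's end, as it slides along, key still up (contact force between the fingers and kit_case above 0.5 N and value of joint release_key below 0.001 m and x of the grasp point in the frame of kit_case between -0.14 and -0.075 m and y of the grasp point in the frame of kit_case between 0.035 and 0.068 m).
3. the key in the notch is pressed fully down and the lid stands ajar (value of joint release_key above 0.0065 m and value of joint lid above 0.09 rad), for 0.1 s.
At the end, for the whole second after the job is handed in: The key is at least 6.5 mm of its 8 mm down, the lid stands ajar by at least 0.09 rad and rests, and every loose thing is within 25 mm of where it was (all of step 3 and velocity of joint lid below 0.05 rad/s and distance of each of block_on_cap, block_front, block_side, meter, screwdriver, parts_tray, spool from where it was at the start of the episode below 0.025 m); the robot touches nothing.
It fails at once if the lid is touched or pried with more than 1.5 N (contact force between any of the fingers, the arm and lid above 1.5 N).
It fails at once if the case is pushed with more than 60 N (contact force between any of the fingers, the arm and kit_case above 60 N).
It fails at once if a loose thing is moved or lifted by more than 25 mm (distance of any of block_on_cap, block_front, block_side, meter, screwdriver, parts_tray, spool from where it was at the start of the episode above 0.025 m).
It also fails if it takes over 58 s, if anything falls off the work surface, if the arm or the gripper's body presses on something with over 40 N, if the wrist force passes 120 N, or if a joint passes its speed limit or range.

## Working session

There is one attempt and no reset: what is moved stays moved. The work goes in short steps, Python scripts to look and compute and a shell command to move; the robot and the scene stay as the last step left them, time stands still between calls to the robot, and variables do not carry over. Pictures are saved under pics/ and viewed, about 8 in all and at most 12, crops included, and the job is handed in when it is done.

```bash
mkdir -p pics; cat > h.py <<'E'
import numpy as np, cv2
from workcell import sensors, snapshot, manip
def save(cam,name,crop=None,s=1):
    d=snapshot(cam); np.savez('pics/'+name+'.npz',**d)
    im=d['img'][:,:,::-1]
    if crop: a,b,c,e=crop; im=im[b:e,a:c]
    cv2.imwrite('pics/'+name+'.png',cv2.resize(im,None,fx=s,fy=s,interpolation=cv2.INTER_CUBIC)); return d
def ray(d,u,v,z):
    K,R,t=d['mtx'],d['R'],d['t']; C=-R.T@t
    r=R.T@np.linalg.solve(K,[u,v,1.]); return C+r*(z-C[2])/r[2]
def proj(d,X):
    p=d['mtx']@(d['R']@np.array(X)+d['t']); return p[:2]/p[2]
E
python3 - <<'E'
from h import *
print(sensors.get_state())
for c in('scene','top'):
    d=save(c,c+'0',s=1.5); print(c,-d['R'].T@d['t'])
E
```

```text
{'t': 0.0, 'joint_positions': array([ 1.08337095e+00,  4.91529500e-01,  1.55945527e+00,  7.49654000e-06,
        1.09167505e+00, -1.05632259e-01]), 'dq': array([ 0.00021528, -0.00029844,  0.00112448, -0.00092036, -0.00056236,
        0.00030704]), 'joint_torque': array([ 4.55615045e-04, -6.18432570e+01, -2.61597776e+01, -2.53097460e-05,
        3.95882351e-03, -1.85347844e-06]), 'tool_pos': array([0.23275676, 0.57980237, 0.2307444 ]), 'ee_rot': array([ 0.58545327, -0.39622168,  0.58612169,  0.39587145]), 'wrist_force': array([ 0.752392  , -0.14630947, -0.4422393 ]), 'wrist_torque': array([-0.00105076, -0.01884475, -0.02736469]), 'grip_width': 0.9994543774159816}
scene [ 0.93392013 -0.66850749  0.77133774]
top [0.31381781 0.0105407  1.24518937]
```

View pics/top0.png

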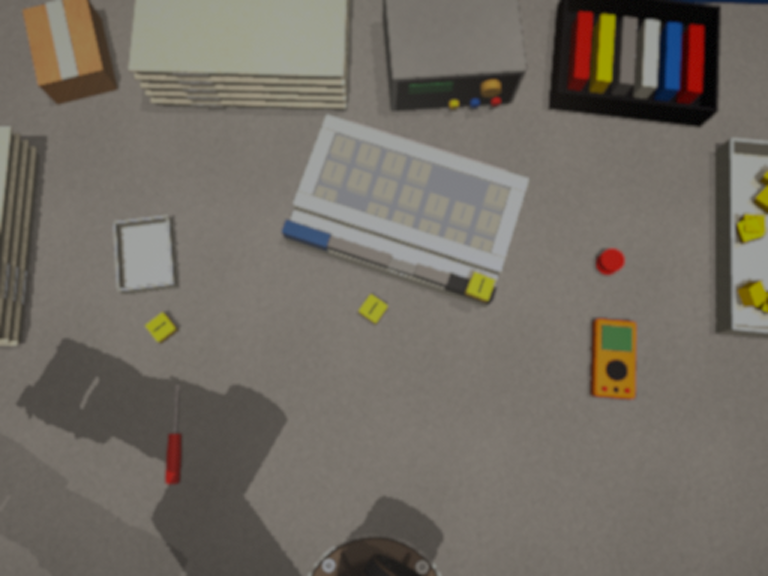

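View pics/scene0.png

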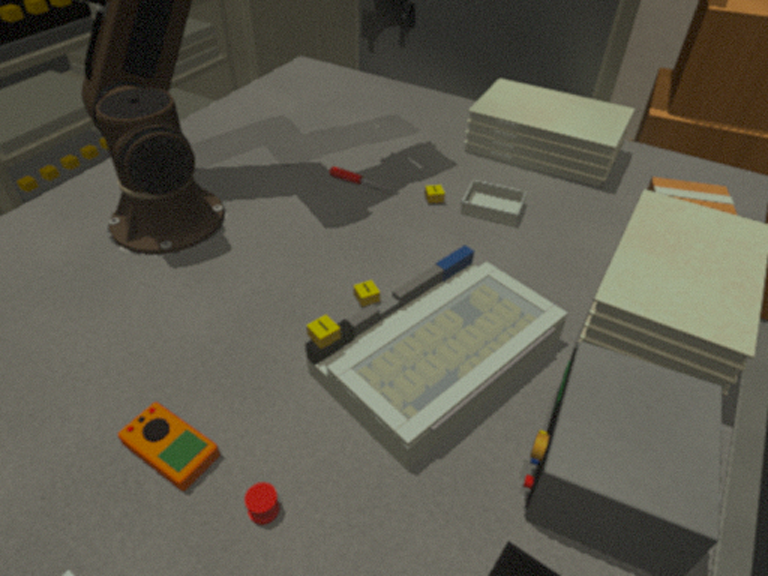

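Top view: the case is turned clockwise. The blue cap is at about (305,233), the bar runs to the black cap at (462,283), and there is a lighter patch near (403,268) in 1.5x pixels. I'll enlarge that area.

```bash
python3 - <<'E'
from h import *
d=np.load('pics/top0.npz'); im=d['img'][:,:,::-1][135:210,180:340]
cv2.imwrite('pics/c1.png',cv2.resize(im,None,fx=5,fy=5,interpolation=cv2.INTER_CUBIC))
E
```

```text
(no output)
```

View pics/c1.png

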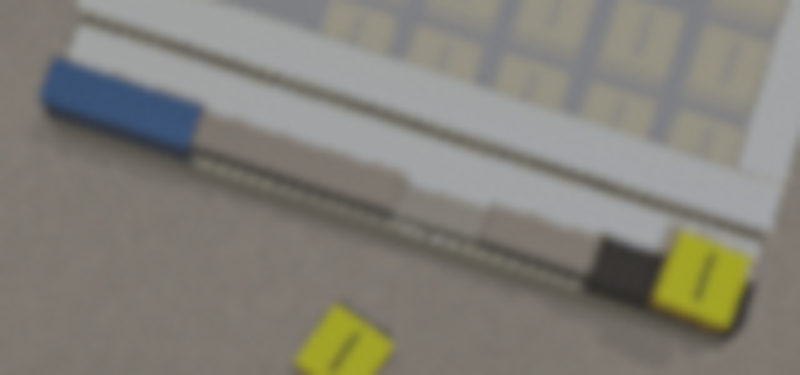

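Crop: the bar's blue end is centred at about (197,131) and its black end at about (594,254). The notch's light floor runs from about u=400 to u=483.

```bash
python3 - <<'E'
from h import *
d=np.load('pics/top0.npz')
P=lambda u,v,z=.075: ray(d,180+(u+.5)/5-.5,135+(v+.5)/5-.5,z)
a=P(197,131);b=P(594,254);print(a,b,np.linalg.norm(a-b))
y=(a-b)/np.linalg.norm(a-b);x=np.array([y[1],-y[0],0]);print('yaw',np.arctan2(x[1],x[0]),'yaxis',y,'mid',(a+b)/2)
m=(a+b)/2
for q in[(203,110),(192,153),(603,235),(585,273)]:
  p=P(*q)-m; print(q,p@x*1e3,p@y*1e3)
for q,z in[((402,190),.075),((393,215),.075),((485,207),.075),((476,237),.075),((440,212),.063)]:
  p=P(*q,z)-m; print(q,p@x*1e3,p@y*1e3)
# scene check
s=np.load('pics/scene0.npz')
for k in[.11,0,-.11]:
  print('scene px x1.5',proj(s,m+k*y)*1.5)
from scipy.spatial.transform import Rotation as R
st=sensors.get_state();q=st['ee_rot'];M=R.from_quat(q[[1,2,3,0]]).as_matrix();print(M.round(3))
E
```

```text
[0.62724238 0.09285055 0.075     ] [ 0.56579688 -0.11698599  0.075     ] 0.21864794131980883
yaw -0.2848617871773988 yaxis [0.28102481 0.9597005  0.        ] mid [ 0.59651963 -0.01206772  0.075     ]
(203, 110) 11.850801598344015 109.91739918364716
(192, 153) -12.161110143242059 108.06087291988113
(603, 235) 11.209350817263823 -110.9548737697096
(585, 273) -11.170314802738877 -107.69874709020121
(402, 190) 2.3275178062768154 -3.2637325864077926
(393, 215) -11.973956941905188 -2.7821510971955483
(485, 207) 6.816021076658014 -47.544414008238256
(476, 237) -10.050051279751134 -47.74568437427215
(440, 212) -0.12379349132624444 -25.478378150758612
scene px x1.5 [438.43999917 266.10114639]
scene px x1.5 [396.56356278 293.09813334]
scene px x1.5 [349.77868894 323.25950183]
[[-0.    -0.928  0.373]
 [-0.001  0.373  0.928]
 [-1.     0.    -0.001]]
```

The numbers agree: the bar measures 219 mm against 220 mm given, and the yaw of -0.285 rad is in range. The notch centre is at case y ≈ -25 mm, which is 135 mm from the blue end. Next I'll close the fingers, line the jaw axis up with the bar, and go above case y ≈ +92 mm, which is world (0.622, 0.076).

```bash
python3 -m crank '[[0,0,2.8,20,-26,0,255],[0,0,2.8,20,-26,0,255],[0,0,0,20,-26,0,255],[0,0,0,20,-26,0,255],[0,0,0,20,-26,0,255],[0,0,0,20,-26,0,255],[0,0,0,20,-26,0,255],[0,0,0,20,-26,0,255],[0,0,0,20,-26,0,255],[0,0,0,20,-26,0,255],[0,0,0,20,-26,0,255],[0,0,0,20,-26,0,255]]' 40; python3 -m crank '[[0,0,0,20,-26,0,255],[0,0,0,20,-26,0,255],[0,0,0,20,-26,0,255],[0,0,0,20,-26,0,255],[0,0,0,20,-26,0,255],[0,0,0,20,-26,0,255],[0,0,0,0,0,0,255],[0,0,0,0,0,0,255]]'; python3 -c "
from h import *
from scipy.spatial.transform import Rotation as R
st=sensors.get_state();q=st['ee_rot'];M=R.from_quat(q[[1,2,3,0]]).as_matrix();print(M.round(3),st['wrist_force'],st['tool_pos'])"
```

```text
t: 1.1
tool_pos: [0.4756, 0.256, 0.227]
ee_rot: [0.56, -0.428, 0.565, 0.428]
wrist_force: [0.4, 0.3, -0.2]
grip_width: 0.001
t: 1.77
tool_pos: [0.6027, 0.0849, 0.2245]
ee_rot: [0.56, -0.426, 0.568, 0.427]
wrist_force: [0.5, 1.3, -0.2]
grip_width: 0.0
[[-0.009 -0.962  0.272]
 [-0.005  0.272  0.962]
 [-1.     0.007 -0.008]] [ 0.47072959  1.316498   -0.18743   ] [0.60270916 0.08487935 0.22450088]
```

```bash
python3 -m crank '[[0,0,0,10,-4,-20,255],[0,0,0,10,-4,-20,255],[0,0,0,0,0,-25,255],[0,0,0,0,0,-25,255],[0,0,0,0,0,-18,255],[0,0,0,0,0,-6,255],[0,0,0,0,0,0,255],[0,0,0,0,0,0,255]]'; python3 - <<'E'
from h import *
st=sensors.get_state();print(st['tool_pos'],st['wrist_force'])
ims=[]
for c,b in(('top',(180,125,340,215)),('scene',(200,120,360,240))):
    im=save(c,c+'1')['img'][:,:,::-1][b[1]:b[3],b[0]:b[2]]
    ims.append(cv2.resize(im,None,fx=4,fy=4*0.7 if 0 else 4,interpolation=cv2.INTER_CUBIC)[:480,:])
h=max(i.shape[0] for i in ims)
ims=[cv2.copyMakeBorder(i,0,h-i.shape[0],0,0,cv2.BORDER_CONSTANT) for i in ims]
cv2.imwrite('pics/c2.png',cv2.resize(np.hstack(ims),(800,int(h*800/1280))))
E
```

```text
t: 2.43
tool_pos: [0.6207, 0.0806, 0.1067]
ee_rot: [0.56, -0.427, 0.567, 0.428]
wrist_force: [-0.3, -0.8, -0.1]
grip_width: -0.0
[0.62071674 0.0806279  0.10671824] [-0.31621985 -0.79474502 -0.0802376 ]
```

View pics/c2.png

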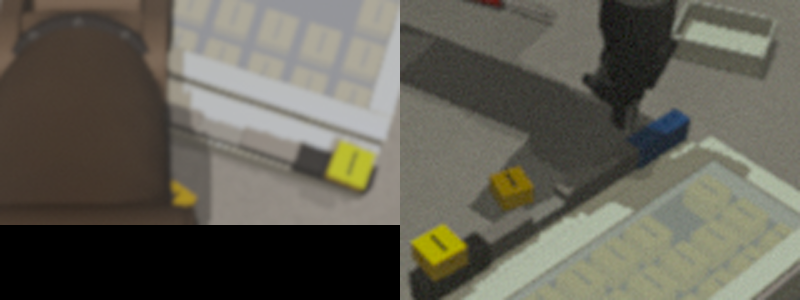

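Scene crop: the shut fingertips hang just over the bar beside the blue cap, near (627,122). In the top view the arm hides that end. TCP case y is about 96 mm and x is 3 mm too far front. I'll shift back slightly, then descend gently.

```bash
cat > s.py <<'E'
from h import *
m=np.array([0.59652,-0.01207,.075]);y=np.array([.28102,.9597,0]);x=np.array([.9597,-.28102,0])
st=sensors.get_state();p=st['tool_pos']-m;print('case x %.1f y %.1f z %.1f'%(p@x*1e3,p@y*1e3,p[2]*1e3),'F',st['wrist_force'].round(2),'t',round(st['t'],2))
E
python3 -m crank '[[0,0,0,2,-5,-8,255],[0,0,0,0,0,-8,255],[0,0,0,0,0,-6,255],[0,0,0,0,0,-3,255],[0,0,0,0,0,0,255],[0,0,0,0,0,0,255]]' >/dev/null; python3 s.py; python3 -m crank '[[0,0,0,0,0,-1.5,255],[0,0,0,0,0,-1.5,255],[0,0,0,0,0,0,255]]'>/dev/null; python3 s.py
```

```text
case x 2.5 y 91.4 z 8.2 F [ 0.25 -0.45  0.54] t 3.03
case x 2.6 y 91.5 z 5.2 F [ 0.52  0.48 -0.24] t 3.28
```

```bash
python3 -m crank '[[0,0,0,0,0,-2,255],[0,0,0,0,0,-1.5,255],[0,0,0,0,0,0,255]]' >/dev/null; python3 s.py; python3 -m crank '[[0,0,0,-1,0,-1.5,255],[0,0,0,0,0,0,255]]'>/dev/null; python3 s.py;  python3 -m crank '[[0,0,0,0,0,-1.5,255],[0,0,0,0,0,0,255]]'>/dev/null; python3 s.py
```

```text
case x 2.7 y 91.5 z 1.6 F [-0.89 -0.67  0.53] t 3.53
case x 1.8 y 91.3 z 0.1 F [-1.12  0.58  1.15] t 3.7
case x 1.9 y 91.4 z -1.1 F [-0.87 -0.46  3.12] t 3.87
```

Contact at z ≈ 0, and about 3 N at 1.1 mm sink. Now the slide towards -y.

```bash
python3 -m crank '[[0,0,0,-1.4,-4.8,0,255],[0,0,0,-1.4,-4.8,0,255],[0,0,0,-1.4,-4.8,0,255]]' >/dev/null; python3 s.py; python3 -m crank '[[0,0,0,-1.4,-4.8,0,255],[0,0,0,-1.4,-4.8,0,255],[0,0,0,-1.4,-4.8,0,255]]'>/dev/null; python3 s.py
```

```text
case x 2.3 y 76.7 z -0.5 F [0.38 1.61 1.97] t 4.12
case x 2.4 y 59.7 z -0.3 F [0.14 1.51 2.51] t 4.37
```

```bash
python3 -m crank '[[0,0,0,-1,-3,-0.5,255],[0,0,0,-1,-3,-0.4,255],[0,0,0,-1,-3,-0.4,255]]' >/dev/null; python3 s.py; for i in 1 2 3 4 5; do python3 -m crank '[[0,0,0,-1.6,-4.8,-0.3,255],[0,0,0,-1.6,-4.8,-0.3,255]]'>/dev/null; python3 s.py; done
```

```text
case x 2.4 y 48.5 z -1.4 F [1.08 2.2  4.5 ] t 4.62
case x 2.2 y 38.0 z -1.7 F [1.24 2.57 4.53] t 4.78
case x 2.0 y 27.2 z -2.0 F [1.2  2.93 5.03] t 4.95
case x 1.9 y 16.2 z -2.3 F [0.58 3.39 6.55] t 5.12
case x 1.8 y 5.4 z -2.4 F [1.37 3.48 6.53] t 5.28
case x 1.7 y -5.4 z -2.5 F [1.49 4.28 6.4 ] t 5.45
```

```bash
for i in 1 2 3 4 5; do python3 -m crank '[[0,0,0,-1,-3,-0.2,255]]'>/dev/null; python3 s.py; done
```

```text
case x 1.6 y -9.3 z -2.5 F [-0.1  -0.45 -0.61] t 5.53
case x 1.2 y -13.2 z -2.9 F [-0.24  0.71  0.15] t 5.62
case x 0.7 y -17.0 z -3.5 F [ 0.24 -0.69 -0.56] t 5.7
case x 0.2 y -20.8 z -4.1 F [ 0.6   0.23 -0.83] t 5.78
case x -0.1 y -24.6 z -4.6 F [-0.49 -0.28  0.13] t 5.87
```

The normal force vanished at y ≈ -8 with no side contact, so the notch is where the camera put it. Now at y ≈ -25, the notch centre. Press down.

```bash
python3 -m crank '[[0,0,0,0,0,0,255],[0,0,0,0,0,-3,255],[0,0,0,0,0,-2,255],[0,0,0,0,0,0,255]]'>/dev/null; python3 s.py; for i in 1 2 3 ; do python3 -m crank '[[0,0,0,0,0,-2,255],[0,0,0,0,0,-1,255]]'>/dev/null; python3 s.py; done
```

```text
case x -0.6 y -25.5 z -10.7 F [-0.48  0.22 -0.02] t 6.2
case x -0.4 y -25.3 z -13.6 F [-4.02  0.23  9.33] t 6.37
case x -0.5 y -25.1 z -16.1 F [-3.34  0.24  8.92] t 6.53
case x -0.5 y -24.9 z -18.6 F [-2.66 -0.72  6.16] t 6.7
```

```bash
for i in 1 2 3 4; do python3 -m crank '[[0,0,0,0,0,-1.5,255]]'>/dev/null; python3 s.py; done;
```

```text
case x -0.5 y -24.9 z -19.7 F [-3.62 -0.39  9.91] t 6.78
case x -0.5 y -24.9 z -20.6 F [-6.69 -0.62 20.24] t 6.87
case x -0.5 y -24.9 z -20.8 F [-7.61 -0.61 26.99] t 6.95
case x -0.4 y -24.9 z -20.8 F [-7.02 -0.45 23.06] t 7.03
```

The hard stop is reached: force rose to 27 N while z stayed at about -20.8 mm. Next I'll hold briefly, then go straight up and away.

```bash
python3 -m crank '[[0,0,0,0,0,-1,255],[0,0,0,0,0,-1,255],[0,0,0,0,0,2,255],[0,0,0,0,0,6,255],[0,0,0,0,0,10,255],[0,0,0,0,0,20,255],[0,0,0,0,0,30,255],[0,0,0,0,0,30,255],[0,0,0,0,0,30,255]]'; python3 -m crank '[[0,0,0,-10,30,15,255],[0,0,0,-10,30,15,255],[0,0,0,-10,30,0,255],[0,0,0,-10,30,0,255],[0,0,0,-10,30,0,255],[0,0,0,-10,30,0,255],[0,0,0,-10,30,0,255],[0,0,0,-10,30,0,255],[0,0,0,-10,30,0,255],[0,0,0,0,0,0,255],[0,0,0,0,0,0,255]]'; python3 s.py; python3 - <<'E'
from h import *
ims=[]
for c,b in(('top',(180,75,370,215)),('scene',(195,150,385,300))):
    im=save(c,c+'2')['img'][:,:,::-1][b[1]:b[3],b[0]:b[2]]
    ims.append(cv2.resize(im,(400,int(400*im.shape[0]/im.shape[1])),interpolation=cv2.INTER_CUBIC)[:290])
o=cv2.imread('pics/scene0.png'); o=cv2.resize(o,(400,300)); n=np.load('pics/scene2.npz')['img'][:,:,::-1];n=cv2.resize(n,(400,300))
cv2.imwrite('pics/c3.png',np.vstack([np.hstack(ims),np.hstack([o,n])]))
E
```

```text
t: 7.78
tool_pos: [0.586, -0.0348, 0.1837]
ee_rot: [0.561, -0.429, 0.564, 0.428]
wrist_force: [-1.0, -0.4, 0.8]
grip_width: -0.001
t: 8.7
tool_pos: [0.4919, 0.2463, 0.2318]
ee_rot: [0.567, -0.432, 0.559, 0.423]
wrist_force: [0.5, 0.6, 0.3]
grip_width: -0.001
case x -173.0 y 218.5 z 156.8 F [0.55 0.6  0.33] t 8.7
```

View pics/c3.png

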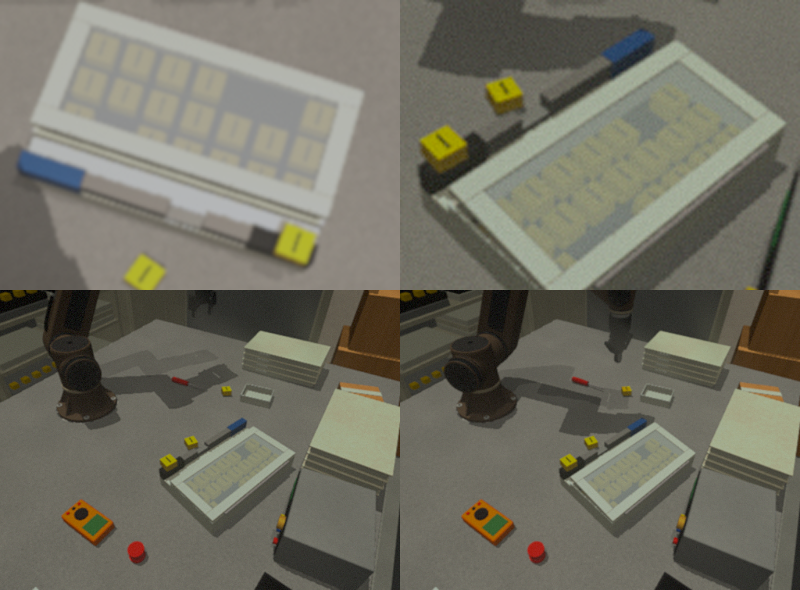

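The lid's front rim is visibly raised, with a gap below it (top-left crop near (180,200)). All loose things are where they were and the arm is clear.

```bash
python3 -c "
from workcell import manip
print(manip.close_job())"
```

```text
the job is handed in; nothing more can be done
None
```

The key is pressed fully down and the lid stands ajar. The job was handed in at about 8.8 s on the robot's clock, out of the 58 s allowed; no verdict was reported.

- **Touch and slide:** I touched the bar with the shut fingertips at case y ≈ +91 mm at about 1–3 N. I then slid towards the black cap, with 2–6.5 N of downward contact.
- **Notch:** the contact force dropped to zero at y ≈ -9 mm. That agrees with the camera, which put the notch centre at y ≈ -25 mm, about 135 mm from the blue end.
- **Press:** I pressed at y ≈ -25 mm. The key resisted with 6–10 N, then hit the hard stop 20.8 mm below the bar top, with about 27 N measured there. That is well under the 60 N limit.
- **Final check:** after retreating, the pictures showed the lid's front rim raised, nothing visibly moved, the arm clear and the wrist force near zero.

I judged the lid angle and the loose things' positions by eye only. The downward drift during the slide was my own commanded pressure, at most 2.5 mm while on the bar. No check failed or disagreed.

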